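# Weigh the tea tin on the hand scale and put it in its place

## Task

Take the hand scale from its stand, hook it under the tin's wire loop and lift gently, without touching the tin by hand, until the tin hangs just clear of the surface (a finger or two, never over 5 cm, and without jerking the spring to its stop); hold it still there for a couple of seconds to weigh it. If it weighs less than 500 g set it down gently in the middle of the round mat, otherwise of the square board. Then unhook the scale, hang it back in its stand as it was, let go, and leave the tumbler, sugar jar and teaspoon where they are.

Things in the scene. Friction and masses are not known exactly. Their poses are not given: they have to be found in the camera images.
- scale: Hand scale, 0.17 kg, hanging upright in its stand. Origin: centre of the underside of its collar (disc 44 mm across, 6 mm thick). Own z up. Below: tube 24 mm across, 60 mm long; a steel hook on the spring hangs out of its end, mouth towards own +x. Above: black flat grip 14 mm thick along own y, 46 mm wide along own x, 20 to 56 mm above the origin; pinch it along own y
- scale_grip (a point): Middle of the scale's black grip, 38 mm above the collar's underside
- reading (a joint): The scale's spring: how far the hook is drawn out of the tube, m. 0 to 0.080 (end stop); 130 N/m, about 0.002 with nothing on it; 500 g more draws it out 38 mm further
- hook_bowl (a point): On the hook, where the centre of a hung 5 mm wire lies; on the scale's axis, 98 mm below the scale's origin plus the spring's draw. The hook's lowest point is 8.5 mm below it; the tip's top 7.5 mm above it and 17 mm to the scale's +x; the back 15.5 mm to -x; the throat over the tip is open up to 22 mm above this point
- tin: Round screw-top aluminium tea tin, contents unknown (270 to 730 g in all). Origin: centre of its underside. 72 mm across, lid 76 mm across, lid top 70 mm high; a rigid wire carrying loop stands on the lid: 5 mm wire, legs at own y = +-27 mm, top bar along own y
- bail (a point): Middle of the top bar of the tin's wire loop (wire centre), 104 mm above the tin's underside; the bar's underside is 31.5 mm above the lid. The bar runs along own y and falls 4 mm towards either side, so a hook finds the middle. A hook goes under it along own x, from either side
- round_mat: Round cork mat, 130 mm across, 8 mm thick, fixed. Origin: centre of its underside
- square_board: Square wooden board, 130 x 130 mm, 8 mm thick, fixed. Origin: centre of its underside
- stand: Black fixed stand of the hand scale, 135 mm high. Origin on the table under the middle of its fork; the fork is open to own -x; base 110 mm wide and 12 mm high, post at own +x
- stand_seat (a point): Middle of the fork's upper face, 135 mm above the table, where the hung scale's origin lies. Two prongs along own x leave a slot 30 mm wide, open to own -x, closed 26 mm to +x; a lip 3 mm high stands at the prongs' front ends (27 to 32 mm to -x): lift the collar over it. The hook's mouth faces own +x when hung as found
- tumbler: Bystander: glass tumbler, 68 mm across, 100 mm high. Origin at its underside
- sugar_jar: Bystander: glass jar with metal cap, 68 mm across, 100 mm high. Origin at its underside
- teaspoon: Bystander: steel teaspoon lying flat, 150 mm long. Origin at its underside
Mind the look-alikes: they are no part of the job. What is shaped like the scale but pink is not meant. Leave any orange look-alike of the square_board alone.

How it is judged:
By the outcome, as a careful person would: the job done as asked, in the order asked, and still so for the second after the job is handed in, with the robot touching nothing.
It also fails if it takes over 72 s, if anything falls off the work surface, if the arm or the gripper's body presses on something with over 40 N, if the wrist force passes 120 N, or if a joint passes its speed limit or range.

## Robot

A 6-joint arm with a two-finger parallel gripper is mounted at the origin on the work surface. World frame = base frame: x ahead of the robot, y to its left, z up, the work surface at z = 0. Lengths are in mm, angles in rad, forces in N, time in s.
With the tool pointing down it reaches from about 350 to 875 mm from the base axis. Payload 15.5 kg.
Tool frame: the origin (TCP) lies at the very end of the fingers, on their centre line; the grasp point (between the pads) lies 19 mm behind it; z points along the fingers, y is the line along which they close (so a half turn about z gives the same grasp; the last joint's range is limited). The gripper opens to 85 mm and grips with 20 to 120 N. Pads are 22 mm wide; open, the fingers measure 114 mm over their backs; the gripper's body (76 mm by 85 mm) begins 54 mm behind the grasp point. The pads swing forward as they close: fully open they stand 13 mm farther back than shut.
Start: joints at [1.123, 0.494, 1.345, -0, 1.302, -0.096], TCP at [215.363, 586.724, 231.277] pointing down, gripper open.
Joint ranges: [-2.91, 2.91], [-0.82, 2.16], [0.22, 2.67], [-1.22, 4.37], [0.12, 2.79], [-3.08, 3.08]. Speed limits (rad/s): [1.89, 1.89, 2.57, 3.01, 3.01, 3.01].

## Interface

Orientations are given as a rotation vector (axis times angle).
In Python, from workcell import get_state, snapshot, sign_off gives the robot as it stands.
- The arm moves only by the tool drive_tool, never from a script. Its argument "commands" is a list of rows, each a list of 2 entries, a list of its own where there are three numbers: the shift along the tool's x, y, z in cm, then the turn, a rotation vector about the tool's x, y, z in rad. In form: [[[tx, ty, tz], [ax, ay, az]], ...]. A call has 1 to 12 rows; each row shifts and turns the commanded pose from where the row before left it, along the tool's axes as they then stand; what a row does not reach is not made up. A row lasts 1/8 s, in which the tool goes at most 62.5 mm and 10.7 degrees, less where a joint would pass 70% of its speed; a pose out of reach is approached as far as the arm can. A call is refused whole if a number of a shift passes 6.25 or a number of a turn 0.188, either way. A call with a gripper value outside its range is refused whole. "fingers" is the finger opening in cm, from 0 to 8.54, set as the call begins (left out, the last holds). The fingers move at their own pace and stop on an object; the grip force is fixed at half the most. Time passes only in rows, so rows that do not move let the fingers close. It gives the time, the measured TCP pose, the force, the opening and the grip force at its end, in the units of the state.
- get_state(): the state, without advancing time (a new reading comes with each control period).
- snapshot(name): name is "scene" or "top"; returns a dict with "color" (384x512x3 uint8, blue, green, red), "range_z" (384x512 float32, mm along the optical axis (not along the pixel's ray), 0 where there is no reading), "fx", "fy", "cx", "cy" (pixels), "distortion" ([k1, k2, p1, p2, k3] as OpenCV has them; the pictures are not rectified), "R" (3x3) and "t" (3): a world point X has camera coordinates R X + t. Camera axes: x right, y down, z forward; pixel columns grow to the right and rows downward; lengths in mm; the calibration is good to about 2 mm. A picture is of the moment at which its call begins.
- sign_off(): hands the job in; it is judged then, once.
The state is a dict: "time": time; "qpos": joint angles; "qvel": joint speeds; "tau": joint torques, N m; "eef_pos": TCP position; "eef_rot": TCP orientation; "ft_force": force on the tool from outside, world axes, zero at the start; "moment": the same for the moment, N m; "finger_gap": opening from 0.0 (shut) to 1.0 (fully open); "grip_force": force on a finger pad.
Only numpy, scipy, OpenCV 4.12 (cv2) and the standard library are available. Lean on these libraries where they do the work, as an engineer would, in place of code of your own. Each camera call takes 0.05 s, during which the arm holds its last target. There are 200 camera calls.

## Working session

There is one attempt and no reset: what is moved stays moved. The work goes in short steps, Python scripts to look and compute and a tool call to move; the robot and the scene stay as the last step left them, time stands still between calls to the robot, and variables do not carry over. Pictures are saved under pics/ and viewed, at most 12 in all, crops included, and the job is handed in when it is done.

Besides the shell and the picture viewer there is one more tool, called after "Request:" as a command line: name --argument value ..., lists and objects as JSON in quotes. drive_tool: Moves the arm, as the interface text tells. Its arguments: {"type":"object","properties":{"commands":{"type":"array"},"fingers":{"type":"number"}},"required":["commands"]}

```bash
mkdir -p pics; cat > h.py <<'E'
import numpy as np, cv2
from workcell import get_state, snapshot, sign_off
def snap(n,tag):
    s=snapshot(n); np.savez(f'{tag}.npz',**{k:np.array(v) for k,v in s.items()})
    cv2.imwrite(f'pics/{tag}.png',s['color']); return s
def world(s,u,v,z=None,r=1):
    """depth-based point, or intersect ray with plane z"""
    K=np.array([[s['fx'],0,s['cx']],[0,s['fy'],s['cy']],[0,0,1]],float)
    p=cv2.undistortPoints(np.array([[[u,v]]],float),K,np.array(s['distortion'],float))[0,0]
    d=np.array([p[0],p[1],1]); R=np.array(s['R']);t=np.array(s['t']).ravel()
    c=-R.T@t; w=R.T@d
    if z is not None: return c+w*(z-c[2])/w[2]
    a=np.array(s['range_z'])[int(v)-r:int(v)+r+1,int(u)-r:int(u)+r+1]; a=a[a>0]
    return c+w*np.median(a) if len(a) else None
def proj(s,X):
    K=np.array([[s['fx'],0,s['cx']],[0,s['fy'],s['cy']],[0,0,1]],float)
    R=np.array(s['R'],float);t=np.array(s['t'],float).ravel()
    return cv2.projectPoints(np.array(X,float).reshape(-1,1,3),cv2.Rodrigues(R)[0],t,K,np.array(s['distortion'],float))[0][:,0]
def cloud(s):
    h,w=s['range_z'].shape; K=np.array([[s['fx'],0,s['cx']],[0,s['fy'],s['cy']],[0,0,1]],float)
    v,u=np.mgrid[:h,:w]; p=cv2.undistortPoints(np.stack([u,v],-1).reshape(-1,1,2).astype(float),K,np.array(s['distortion'],float))[:,0]
    d=np.c_[p,np.ones(len(p))]*np.array(s['range_z']).reshape(-1,1)
    return ((d-np.array(s['t']).ravel())@np.array(s['R'])).reshape(h,w,3)
def load(tag): return {k:v for k,v in np.load(tag+'.npz').items()}
E
python3 - <<'E'
from h import *
a=snap('scene','scene0');b=snap('top','top0')
cv2.imwrite('pics/s0.png',cv2.resize(a['color'],(800,600)))
cv2.imwrite('pics/t0.png',cv2.resize(b['color'],(800,600)))
for s in(a,b): print(-np.array(s['R']).T@np.array(s['t']).ravel(), s['R'][2] if 0 else np.array(s['R']).round(2).tolist())
print(get_state())
E
```

```text
[1288.25053938  271.62014841  669.75836225] [[-0.43, 0.9, -0.0], [0.49, 0.23, -0.84], [-0.76, -0.36, -0.55]]
[ 219.06255709  -70.05586417 1853.71317699] [[0.0, -1.0, 0.01], [-0.98, -0.0, -0.18], [0.18, -0.01, -0.98]]
{'time': 0.1, 'qpos': array([ 1.12350026e+00,  4.94137738e-01,  1.34601612e+00,  1.39578598e-05,
        1.30248905e+00, -9.55057872e-02]), 'qvel': array([-0.00048649, -0.00060044, -0.00125563,  0.00044495, -0.00266414,
       -0.00200632]), 'tau': array([ 1.47396313e-03, -8.83602047e+01, -3.84566510e+01,  4.42219300e-05,
        5.20405214e-03, -6.98273789e-05]), 'eef_pos': array([215.23134628, 586.46071584, 230.76747287]), 'eef_rot': array([-5.49699966e-01, -3.09282742e+00,  1.58352366e-03]), 'ft_force': array([ 0.49839175, -0.3906202 , -0.273482  ]), 'moment': array([-0.03730121, -0.02723206, -0.03777786]), 'grip_force': 0.0, 'finger_gap': 1.0013299288690718}
```

View pics/s0.png

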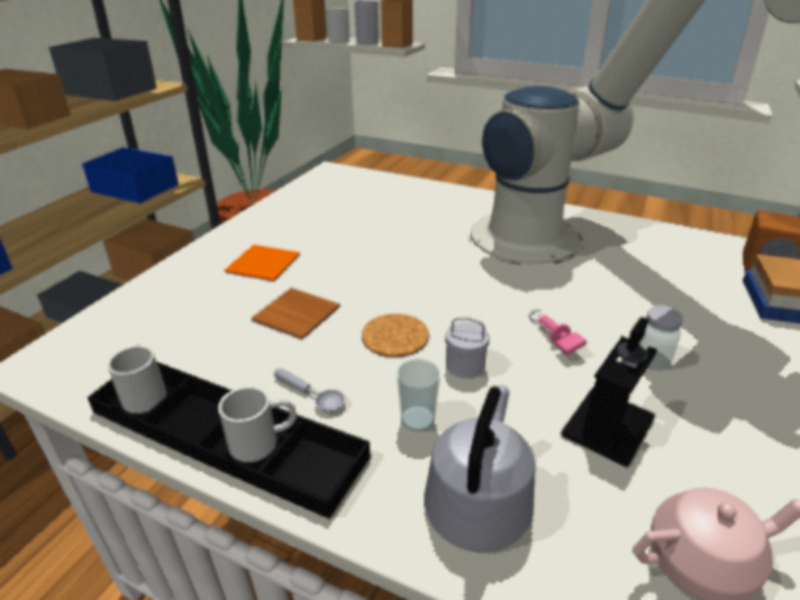

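View pics/t0.png

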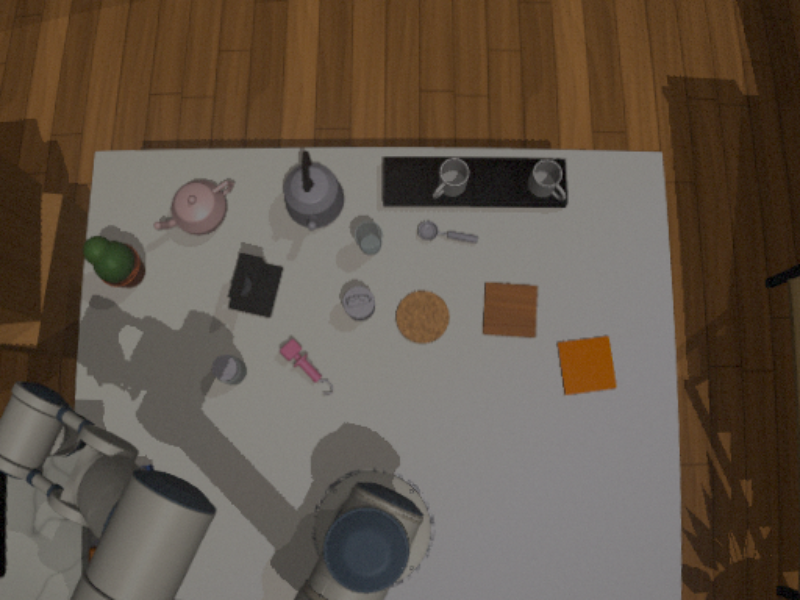

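The scene view at 800x600 shows the black stand holding the dark scale at (635,345), the tin at (467,347), the round mat at (395,334), the brown board at (297,312), the tumbler at (417,395), the jar at (662,335) and the spoon at (310,392). In the top view the stand is at (256,285), the tin at (358,303), the mat at (422,317) and the board at (511,310).

What could be taken for the scale is the dark one in the stand at scene (635,345), which I choose, or the pink one lying at (560,335). For the board, brown (297,312) is the one meant and orange (262,262) is the decoy. I'll check this in a close crop.

```bash
python3 - <<'E'
from h import *
a=load('scene0');b=load('top0')
c1=cv2.resize(a['color'][190:310,340:440],(480,576),interpolation=cv2.INTER_CUBIC)
c2=cv2.resize(b['color'][155:215,140:185],(270,360),interpolation=cv2.INTER_CUBIC)
c3=cv2.resize(b['color'][177:213,210:246],(216,216),interpolation=cv2.INTER_CUBIC)
o=np.zeros((576,760,3),np.uint8);o[:,:480]=c1;o[:360,490:760]=c2;o[360:576,490:706]=c3
cv2.imwrite('pics/crop1.png',o)
W=cloud(b)
def bl(name,lo,hi,m):
    P=W[m];P=P[(P[:,2]>lo)&(P[:,2]<hi)]
    print(name,len(P),P.mean(0).round(1),np.ptp(P,axis=0).round(1), ((P.min(0)+P.max(0))/2).round(1)); return P
for n,(u0,u1,v0,v1),lo,hi in [('mat',(250,290,183,223),5,12),('board',(305,348,177,220),5,12),('tinlid',(213,245,178,210),60,80),('tinloop',(213,245,178,210),88,120),('standtop',(140,185,155,215),100,139),('grip',(140,185,155,215),145,230),('base',(140,185,155,215),7,18),('jar',(135,160,220,250),85,110),('tumb',(222,248,138,165),50,110)]:
    m=np.zeros(W.shape[:2],bool);m[v0:v1,u0:u1]=1
    P=bl(n,lo,hi,m)
    if n in('mat','board','base','grip','standtop','tinloop','tinlid'):
        print('  rect',cv2.minAreaRect(P[:,:2].astype(np.float32)))
print(world(b,420*.64,420*.64))
E
```

```text
mat 565 [ 508.3 -113.6    8.3] [150.7 149.3   7. ] [ 508.7 -113.3    8.5]
  rect ((508.7281494140625, -113.1719741821289), (149.2855682373047, 150.6950225830078), 89.8692626953125)
board 735 [ 523.5 -330.9    8.5] [163.8 162.4   7. ] [ 526.7 -328.5    8.5]
  rect ((526.386962890625, -328.2505187988281), (163.61732482910156, 162.57427978515625), 0.3509124219417572)
tinlid 309 [530.8  36.4  70. ] [72.7 74.3 19.4] [531.6  37.6  70. ]
  rect ((531.684326171875, 37.705875396728516), (72.52812957763672, 74.27144622802734), 1.0790493488311768)
tinloop 24 [531.5  39.8 101.4] [11.4 55.1 20.6] [529.9  38.   99.3]
  rect ((532.2105102539062, 37.9662971496582), (6.656761169433594, 55.35228729248047), 9.838385581970215)
standtop 269 [588.7 290.7 134. ] [113.6  75.   33.7] [578.4 295.9 122.1]
  rect ((578.8441162109375, 295.8348388671875), (60.45908737182617, 108.68753814697266), 77.38945770263672)
grip 98 [555.2 297.1 179.5] [87.9 40.1 55.9] [577.3 289.8 173.2]
  rect ((573.7822265625, 285.22332763671875), (34.12432861328125, 88.74332427978516), 70.4828872680664)
base 600 [562.2 292.8  11.4] [231.9 180.4  11. ] [577.3 301.5  12.5]
  rect ((577.6292114257812, 301.3135681152344), (232.9490509033203, 174.1993865966797), 1.8449633121490479)
jar 211 [372.7 343.2 100.2] [58.5 57.6 22.5] [373.3 343.6  97.5]
tumb 157 [693.5  15.2  83.3] [66.8 63.2 59.1] [688.3  14.1  80. ]
[ 258.06496088 -110.47311681   -4.83887928]
```

View pics/crop1.png

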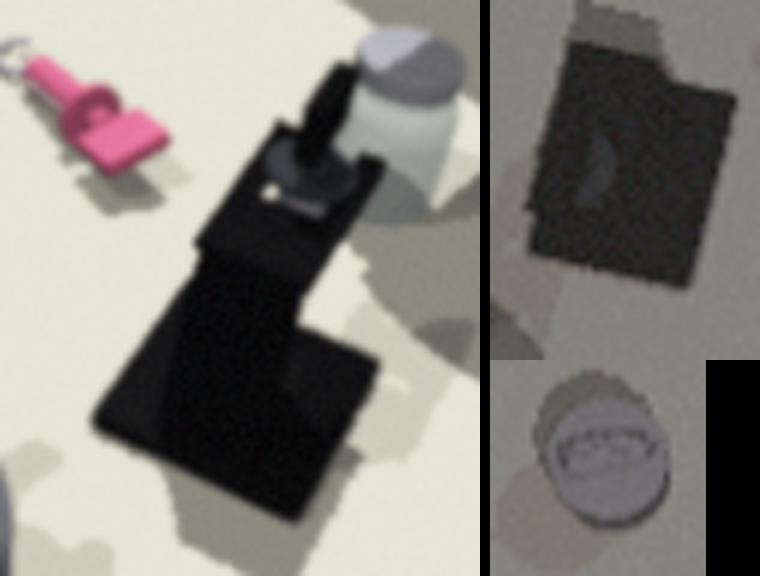

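```bash
python3 - <<'E'
from h import *
a=load('scene0');b=load('top0')
f=lambda u,v,z:world(a,340+u/4.8,190+v/4.8,z)[:2].round(1)
print('base',[f(98,412,12),f(297,512,12),f(378,360,12)])
print('fork rear',f(197,240,135),f(305,285,135),'front',f(282,122,138),f(383,160,138))
print('collar',f(263,155,138),f(355,180,138))
print('grip top',f(345,65,191))
for n,s in(('scene',a),('top',b)):
    W=cloud(s);d=s['color'].max(2)<70
    R=(np.abs(W[...,0]-570)<130)&(np.abs(W[...,1]-295)<110)
    for lo,hi in((8,16),(130,139),(139,146),(160,196)):
        P=W[R&(W[...,2]>lo)&(W[...,2]<hi)&(d|(lo!=8))]
        if len(P)>5:
            r=cv2.minAreaRect(P[:,:2].astype(np.float32));print(n,lo,len(P),P.mean(0).round(1),np.round(r[0],1),np.round(r[1],1),round(r[2],1))
    # tin
    R=np.hypot(W[...,0]-531,W[...,1]-37)<60
    P=W[R&(W[...,2]>92)&(W[...,2]<112)]
    if len(P)>5:
        vx=cv2.fitLine(P[:,:2].astype(np.float32),cv2.DIST_HUBER,0,.01,.01).ravel();print(n,'bar',len(P),P.mean(0).round(1),vx.round(3), np.ptp(P,axis=0).round(1))
    P=W[R&(W[...,2]>66)&(W[...,2]<75)];print(n,'lid',len(P),P.mean(0).round(1),cv2.minEnclosingCircle(P[:,:2].astype(np.float32)))
# mats by colour in top
hsv=cv2.cvtColor(b['color'],cv2.COLOR_BGR2HSV)
m=((hsv[...,1]>90)&(hsv[...,0]<25)).astype(np.uint8);m[:140]=0
n,l,st,ce=cv2.connectedComponentsWithStats(m)
for i in range(1,n):
    if st[i,4]>400 and 200<ce[i,0]<420 and 150<ce[i,1]<270:
        print(st[i],ce[i].round(1),world(b,*ce[i],8).round(1),world(b,st[i,0]-.5,ce[i,1],8).round(0),world(b,st[i,0]+st[i,2]-.5,ce[i,1],8).round(0))
E
```

```text
base [array([629.5, 232.9]), array([653.9, 333.9]), array([532.2, 360. ])]
fork rear [627.7 259.1] [638.2 308.8] front [523.1 283.2] [533.6 332.8]
collar [554.4 278.2] [555.5 321.7]
grip top [540.9 303.8]
scene 8 950 [598.5 303.4  12.7] [582.6 295.6] [107.3 128.6] 78.1
scene 130 582 [596.8 292.4 135.7] [580.  294.5] [ 56.4 112.2] 77.0
scene 139 157 [561.7 300.6 141.9] [553.2 300.2] [54.4 55. ] 75.4
scene 160 167 [567.  299.  182.3] [560.1 299. ] [14.2 46.4] 79.5
scene bar 44 [535.8  36.7 101.4] [ 1.6100e-01 -9.8700e-01  5.3593e+02  3.6252e+01] [12.7 55.7 14.9]
scene lid 382 [538.6  37.1  69.8] ((535.5037841796875, 36.5657958984375), 38.95488357543945)
top 8 306 [562.4 282.2  12. ] [580. 295.] [106.8 127.9] 77.2
top 130 242 [588.5 291.1 135.2] [578.8 295.8] [ 60.5 108.7] 77.4
top 139 86 [575.9 291.6 141.5] [576.8 293.8] [ 57.2 109.4] 75.8
top 160 71 [554.6 298.3 184.3] [556.4 299.5] [15.5 46.8] 80.6
top bar 21 [531.8  38.9 103.1] [ 1.81000e-01 -9.84000e-01  5.31733e+02  3.72570e+01] [11.4 54.2 10.4]
top lid 213 [531.5  35.6  70.5] ((531.3430786132812, 37.24129104614258), 38.559715270996094)
[ 309  181   35   35 1099] [326.1 197.9] [ 526.2 -329.5    8. ] [ 526. -262.    8.] [ 526. -397.    8.]
[254 186  33  33 879] [270.  202.3] [ 508.7 -114.9    8. ] [509. -52.   8.] [ 509. -178.    8.]
[ 357  215   38   38 1148] [375.2 233.4] [ 389.2 -515.9    8. ] [ 390. -443.    8.] [ 389. -591.    8.]
```

```bash
cat >> h.py <<'E'
from scipy.spatial.transform import Rotation as Ro
def go(x,y,z,yaw):
    """yaw: world angle (deg) of the tool's x, tool down. Prints shift (cm, tool frame now) then turn (rad, tool frame)"""
    s=get_state();R=Ro.from_rotvec(s['eef_rot']);p=np.array(s['eef_pos'])
    T=Ro.from_matrix(np.c_[[np.cos(np.radians(yaw)),np.sin(np.radians(yaw)),0],[np.sin(np.radians(yaw)),-np.cos(np.radians(yaw)),0],[0,0,-1]])
    print('t',round(s['time'],2),'shift cm',(R.inv().apply(np.array([x,y,z])-p)/10).round(2),'turn',(R.inv()*T).as_rotvec().round(3),
      'yaw',np.degrees(np.arctan2(*R.as_matrix()[1::-1,0])).round(2),'pos',p.round(1),'F',np.round(s['ft_force'],1),'gap',round(s['finger_gap'],3),'grip',round(s['grip_force'],1))
E
python3 -c "
from h import *
go(557.5,299.7,225,168)"
```

```text
t 0.1 shift cm [-42.01 -15.13   0.59] turn [-0.001 -0.    -0.142] yaw 159.84 pos [215.2 586.5 230.8] F [ 0.5 -0.4 -0.3] gap 1.001 grip 0.0
```

Request:
drive_tool --commands '[[[-3.5,-1.26,0.05],[0,0,0]],[[-3.5,-1.26,0.05],[0,0,0]],[[-3.5,-1.26,0.05],[0,0,0]],[[-3.5,-1.26,0.05],[0,0,0]],[[-3.5,-1.26,0.05],[0,0,0]],[[-3.5,-1.26,0.05],[0,0,0]],[[-3.5,-1.26,0.05],[0,0,0]],[[-3.5,-1.26,0.05],[0,0,0]],[[-3.5,-1.26,0.05],[0,0,0]],[[-3.5,-1.26,0.05],[0,0,0]],[[-3.5,-1.26,0.05],[0,0,0]],[[-3.5,-1.27,0.05],[0,0,0]]]' --fingers 7

```text
time: 1.6
eef_pos: [558.2, 299.0, 224.9]
eef_rot: [-0.55, -3.093, 0.001]
ft_force: [0.2, 0.3, -0.1]
finger_gap: 0.819
grip_force: 0.0
```

Request:
drive_tool --commands '[[[0,0,0],[0,0,-0.071]],[[0,0,0],[0,0,-0.071]],[[0,0,0],[0,0,0]],[[0,0,0],[0,0,0]]]'

```text
time: 2.1
eef_pos: [557.3, 300.0, 225.1]
eef_rot: [-0.331, -3.124, 0.0]
ft_force: [-0.1, 0.7, 0.3]
finger_gap: 0.818
grip_force: 0.0
```

```bash
python3 -c "
from h import *
go(557.5,299.7,154,168)
a=snap('scene','scene1');b=snap('top','top1')
W=cloud(a)
o=np.zeros((480,800,3),np.uint8)
o[:,:400]=cv2.resize(a['color'][170:290,340:440],(400,480));o[:,400:]=cv2.resize(b['color'][125:221,125:205],(400,480));cv2.imwrite('pics/p1.png',o)"
```

```text
t 2.1 shift cm [-0.02 -0.02  7.11] turn [-0.    -0.    -0.002] yaw 167.89 pos [557.3 300.  225.1] F [-0.1  0.7  0.3] gap 0.818 grip 0.0
```

View pics/p1.png

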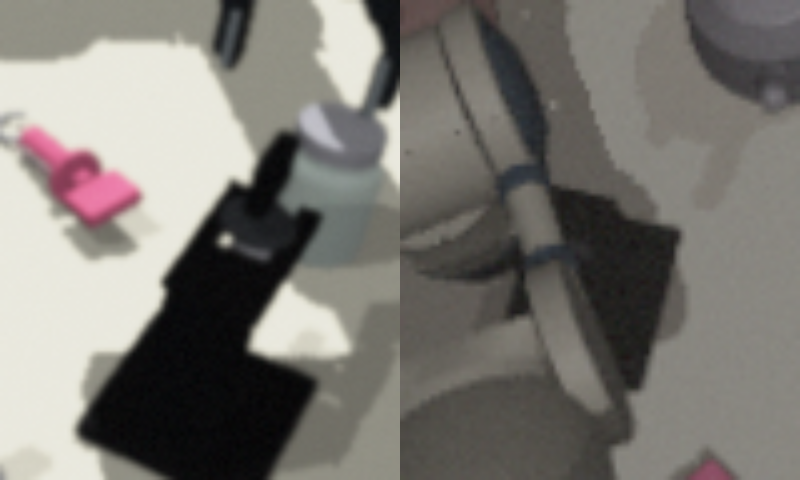

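The fingers straddle the black grip, with tips at crop (230,60) and (375,105) and the grip at (280,140). I'll descend and close.

Request:
drive_tool --commands '[[[0,0,1.2],[0,0,0]],[[0,0,1.2],[0,0,0]],[[0,0,1.2],[0,0,0]],[[0,0,1.2],[0,0,0]],[[0,0,1.2],[0,0,0]],[[0,0,1.1],[0,0,0]],[[0,0,0],[0,0,0]]]'

```text
time: 3.08
eef_pos: [557.1, 299.8, 153.3]
eef_rot: [-0.329, -3.123, 0.001]
ft_force: [0.4, 0.2, -0.5]
finger_gap: 0.82
grip_force: 0.0
```

Request:
drive_tool --commands '[[[0,0,0],[0,0,0]],[[0,0,0],[0,0,0]],[[0,0,0],[0,0,0]],[[0,0,0],[0,0,0]],[[0,0,0],[0,0,0]],[[0,0,0],[0,0,0]],[[0,0,0],[0,0,0]],[[0,0,0],[0,0,0]]]' --fingers 0.5

```text
time: 4.08
eef_pos: [557.6, 300.0, 154.7]
eef_rot: [0.329, 3.124, 0.0]
ft_force: [-1.5, 0.0, 6.1]
finger_gap: 0.158
grip_force: 68.9
```

```bash
python3 -c "
from h import *
go(557.5,299.7,154,168)
print(get_state()['moment'])"
```

```text
t 4.08 shift cm [ 0.01 -0.03  0.07] turn [ 0.  0. -0.] yaw 167.98 pos [557.6 300.  154.7] F [-1.5  0.   6.1] gap 0.158 grip 68.9
[-0.16913021  0.18361597 -0.01121302]
```

Request:
drive_tool --commands '[[[0,0,-0.2],[0,0,0]],[[0,0,-0.2],[0,0,0]],[[0,0,-0.2],[0,0,0]],[[0,0,-0.2],[0,0,0]],[[0,0,-0.2],[0,0,0]],[[0,0,0],[0,0,0]],[[0,0,0],[0,0,0]]]'

```text
time: 4.95
eef_pos: [557.5, 300.0, 164.2]
eef_rot: [-0.329, -3.124, 0.0]
ft_force: [0.7, -0.5, -1.9]
finger_gap: 0.158
grip_force: 68.7
```

```bash
python3 -c "
from h import *
go(557.5,299.7,154,168)
print(get_state()['moment'])
a=snap('scene','scene2')
cv2.imwrite('pics/p2.png',cv2.resize(a['color'][170:270,360:440],(480,600)))"
```

```text
t 4.95 shift cm [-0.01 -0.03  1.02] turn [-0. -0. -0.] yaw 167.98 pos [557.5 300.  164.2] F [ 0.7 -0.5 -1.9] gap 0.158 grip 68.7
[0.00971616 0.08193849 0.03071978]
```

View pics/p2.png

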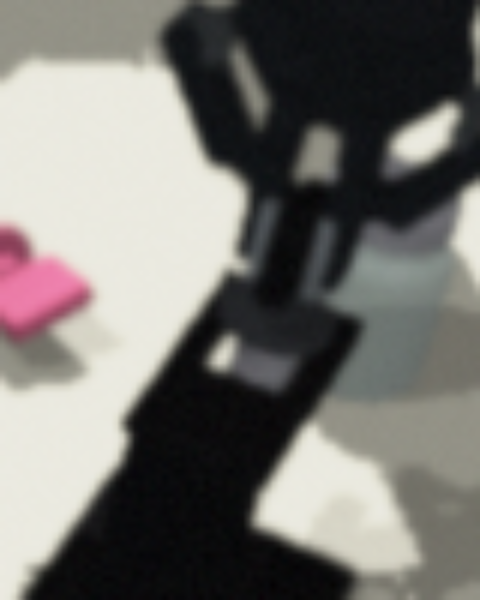

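The grip is pinched at crop (290,245), and the collar at (275,310) is clear above the fork. Sliding it out.

Request:
drive_tool --commands '[[[0.5,0,0],[0,0,0]],[[0.8,0,0],[0,0,0]],[[1,0,0],[0,0,0]],[[1,0,0],[0,0,0]],[[1,0,0],[0,0,0]],[[1,0,0],[0,0,0]],[[1,0,0],[0,0,0]],[[1,0,0],[0,0,0]],[[0.7,0,0],[0,0,0]],[[0.5,0,0],[0,0,0]],[[0,0,0],[0,0,0]]]'

```text
time: 6.38
eef_pos: [474.2, 317.8, 164.3]
eef_rot: [-0.329, -3.124, 0.0]
ft_force: [1.0, -0.0, -1.4]
finger_gap: 0.159
grip_force: 68.7
```

```bash
python3 -c "
from h import *
s=get_state();print(s['moment'])
go(480,28,270,190)"
```

```text
[ 0.00484537 -0.03056389 -0.00442018]
t 6.38 shift cm [ -6.6  -28.22 -10.57] turn [-0.    -0.    -0.384] yaw 167.99 pos [474.2 317.8 164.3] F [ 1.  -0.  -1.4] gap 0.159 grip 68.7
```

Request:
drive_tool --commands '[[[0,0,-1.2],[0,0,0]],[[0,0,-2.2],[0,0,0]],[[0,0,-2.2],[0,0,0]],[[0,0,-1.5],[0,0,0]],[[0,0,-0.5],[0,0,0]],[[-0.3,-1.4,0],[0,0,0]],[[-0.6,-2,0],[0,0,0]],[[-0.8,-3,0],[0,0,0]],[[-0.8,-3,0],[0,0,0]],[[-0.8,-3,0],[0,0,0]],[[-0.8,-3,0],[0,0,0]],[[-0.8,-3,0],[0,0,0]]]'

```text
time: 7.88
eef_pos: [483.3, 125.2, 239.8]
eef_rot: [-0.33, -3.123, 0.001]
ft_force: [-0.8, 0.4, -1.3]
finger_gap: 0.159
grip_force: 68.9
```

Request:
drive_tool --commands '[[[-0.8,-3,0],[0,0,0]],[[-0.8,-3,0],[0,0,0]],[[-0.5,-1.8,0],[0,0,0]],[[-0.3,-1,0],[0,0,0]],[[0,0,0],[0,0,-0.05]],[[0,0,0],[0,0,-0.08]],[[0,0,0],[0,0,-0.1]],[[0,0,0],[0,0,-0.1]],[[0,0,0],[0,0,-0.05]],[[0,0,0],[0,0,0]],[[0,0,0],[0,0,0]],[[0,0,0],[0,0,0]]]'

```text
time: 9.38
eef_pos: [489.1, 36.4, 240.2]
eef_rot: [0.266, -3.13, -0.0]
ft_force: [-0.2, 0.5, -2.7]
finger_gap: 0.158
grip_force: 69.0
```

```bash
python3 -c "
from h import *
go(489,29,209,190)
a=snap('scene','scene3')
cv2.imwrite('pics/p3.png',cv2.resize(a['color'][120:270,230:380],(600,600)))"
```

```text
t 9.38 shift cm [ 0.13 -0.73  3.12] turn [ 0.    -0.    -0.005] yaw -170.29 pos [489.1  36.4 240.2] F [-0.2  0.5 -2.7] gap 0.158 grip 69.0
```

View pics/p3.png

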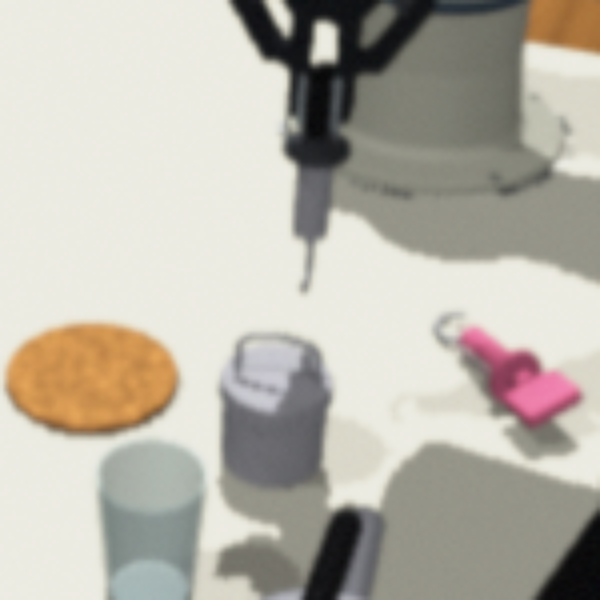

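The hook hangs at crop (305,288), behind and above the tin's loop at (278,340), aligned with the loop's x axis. I'll cross-check it against the camera numerically.

```bash
python3 -c "
from h import *
a=load('scene3');W=cloud(a)
p=np.array([489.1,36.4,240.2]);o=p-[0,0,19.4]
print('exp hook low',proj(a,o-[0,0,108.5]),'seen',(230+305/4,120+290/4))
print('exp tube end',proj(a,o-[0,0,60]),'seen',(230+310/4,120+236/4))
R=np.hypot(W[...,0]-o[0],W[...,1]-o[1])<45
for lo,hi in((-55,-5),(-2,8),(22,50)):
  P=W[R&(W[...,2]>o[2]+lo)&(W[...,2]<o[2]+hi)];print(lo,len(P),(P.mean(0)-o).round(1),((P.min(0)+P.max(0))/2-o).round(1),np.ptp(P,axis=0).round(1))
R=np.hypot(W[...,0]-533,W[...,1]-37)<60
P=W[R&(W[...,2]>97)&(W[...,2]<112)];print('bar',len(P),P.mean(0).round(1))
"
```

```text
exp hook low [[305.40924131 192.70326991]] seen (306.25, 192.5)
exp tube end [[306.66704756 177.60971229]] seen (307.5, 179.0)
-55 148 [ 10.2   3.7 -30.4] [  6.7   1.8 -30. ] [19.8 23.5 49.7]
-2 113 [8.7 3.8 5.2] [3.8 2.7 3.9] [44.9 40.5  8.1]
22 158 [14.   4.9 37.4] [ 9.2  2.6 36.4] [35.  38.9 27.1]
bar 36 [535.8  36.8 103. ]
```

Request:
drive_tool --commands '[[[0.15,-0.4,0],[0,0,-0.005]],[[0.2,-0.42,0],[0,0,0]],[[0,0,0.3],[0,0,0]],[[0,0,0.6],[0,0,0]],[[0,0,0.7],[0,0,0]],[[0,0,0.7],[0,0,0]],[[0,0,0.5],[0,0,0]],[[0,0,0.32],[0,0,0]],[[0,0,0],[0,0,0]],[[0,0,0],[0,0,0]],[[0,0,0],[0,0,0]],[[0,0,0],[0,0,0]]]'

```text
time: 10.92
eef_pos: [487.1, 27.7, 209.2]
eef_rot: [-0.275, 3.129, -0.0]
ft_force: [0.7, -0.9, -1.0]
finger_gap: 0.158
grip_force: 69.0
```

Request:
drive_tool --commands '[[[-0.3,0,0],[0,0,0]],[[-0.4,0,0],[0,0,0]],[[-0.5,0,0],[0,0,0]],[[-0.5,0,0],[0,0,0]],[[-0.5,0,0],[0,0,0]],[[-0.3,0,0],[0,0,0]],[[0,0,0],[0,0,0]],[[0,0,0],[0,0,0]]]'

```text
time: 11.92
eef_pos: [511.5, 32.1, 209.0]
eef_rot: [0.275, -3.129, -0.0]
ft_force: [-0.2, -0.4, -1.7]
finger_gap: 0.156
grip_force: 69.0
```

```bash
python3 -c "
from h import *
go(531.5,35.5,209,190)
a=snap('scene','scene4')
cv2.imwrite('pics/p4.png',cv2.resize(a['color'][160:250,265:335],(560,600),interpolation=cv2.INTER_CUBIC)[:,:])"
```

```text
t 11.93 shift cm [-2.02 -0.01  0.  ] turn [ 0.    -0.     0.001] yaw -169.96 pos [511.5  32.1 209. ] F [-0.2 -0.4 -1.7] gap 0.156 grip 69.0
```

View pics/p4.png

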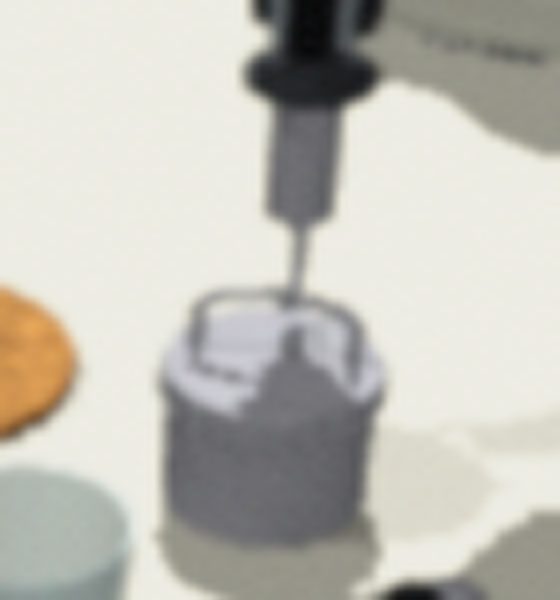

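The hook wire passes behind the bar at (290,300), near its middle, and below bar height. Moving the last 2 cm, then lifting slowly.

Request:
drive_tool --commands '[[[-0.3,0,0],[0,0,0]],[[-0.4,0,0],[0,0,0]],[[-0.4,0,0],[0,0,0]],[[-0.4,0,0],[0,0,0]],[[-0.3,0,0],[0,0,0]],[[-0.2,0,0],[0,0,0]],[[0,0,0],[0,0,0]],[[0,0,0],[0,0,0]]]'

```text
time: 12.98
eef_pos: [531.3, 35.6, 209.1]
eef_rot: [0.275, -3.129, -0.0]
ft_force: [-0.1, 0.1, -2.4]
finger_gap: 0.159
grip_force: 69.0
```

```bash
python3 -c "
from h import *
go(531.5,35.5,209,190)
a=snap('scene','scene5')
cv2.imwrite('pics/p5.png',cv2.resize(a['color'][160:250,265:335],(560,600),interpolation=cv2.INTER_CUBIC)[:,:])"
```

```text
t 12.97 shift cm [-0.02 -0.01  0.01] turn [ 0.    -0.     0.001] yaw -169.96 pos [531.3  35.6 209.1] F [-0.1  0.1 -2.4] gap 0.159 grip 69.0
```

View pics/p5.png

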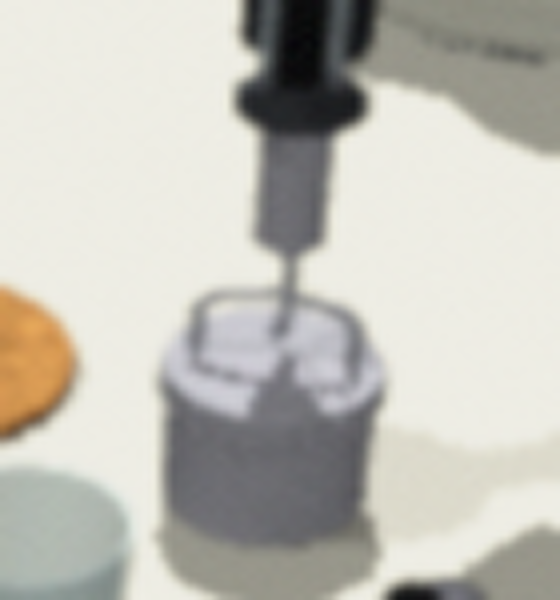

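The hook tip has come through, in front of the bar at (280,330). Lifting in small steps and watching the force.

Request:
drive_tool --commands '[[[0,0,-0.2],[0,0,0]],[[0,0,-0.3],[0,0,0]],[[0,0,-0.3],[0,0,0]],[[0,0,-0.3],[0,0,0]],[[0,0,-0.3],[0,0,0]],[[0,0,-0.3],[0,0,0]],[[0,0,-0.3],[0,0,0]],[[0,0,-0.3],[0,0,0]],[[0,0,-0.3],[0,0,0]],[[0,0,-0.2],[0,0,0]],[[0,0,-0.2],[0,0,0]],[[0,0,0],[0,0,0]]]'

```text
time: 14.52
eef_pos: [531.5, 35.6, 239.2]
eef_rot: [-0.275, 3.129, -0.0]
ft_force: [0.6, -0.5, -4.7]
finger_gap: 0.153
grip_force: 68.7
```

```bash
cat > w.py <<'E'
from h import *
def meas(tag):
    F=[];
    s=snap('scene',tag);F.append(get_state()['ft_force'][2])
    for _ in range(3): b=snapshot('top');F.append(get_state()['ft_force'][2])
    W=cloud(s);P0=get_state()['eef_pos']
    R=np.hypot(W[...,0]-P0[0]-3,W[...,1]-P0[1]-2)<60
    P=W[R&(W[...,2]<P0[2]-19-98+15)&(W[...,2]>50)]
    h,e=np.histogram(P[:,2],bins=np.arange(50,180,2)); i=np.argmax(h)
    L=P[np.abs(P[:,2]-e[i]-1)<4]
    print('lid z',np.median(L[:,2]).round(1),'n',len(L),'c',np.array(cv2.minEnclosingCircle(L[:,:2].astype(np.float32))[0]).round(1),'F',np.round(F,2))
    go(P0[0],P0[1],P0[2],190)
E
python3 -c "
from w import *
meas('m1')"
```

```text
lid z 69.7 n 393 c [536.2  36.8] F [-3.24 -3.25 -3.35 -3.87]
t 14.72 shift cm [0. 0. 0.] turn [-0.    -0.     0.001] yaw -169.96 pos [531.4  35.6 239. ] F [ 0.5 -0.2 -3.9] gap 0.155 grip 68.7
```

Request:
drive_tool --commands '[[[0,0,-0.1],[0,0,0]],[[0,0,-0.2],[0,0,0]],[[0,0,-0.2],[0,0,0]],[[0,0,-0.2],[0,0,0]],[[0,0,-0.2],[0,0,0]],[[0,0,-0.2],[0,0,0]],[[0,0,-0.2],[0,0,0]],[[0,0,-0.1],[0,0,0]],[[0,0,-0.1],[0,0,0]],[[0,0,0],[0,0,0]]]'

```text
time: 15.98
eef_pos: [531.4, 35.6, 254.1]
eef_rot: [0.275, -3.13, 0.0]
ft_force: [-0.4, 0.7, -5.5]
finger_gap: 0.155
grip_force: 68.7
```

```bash
python3 -c "
from w import *
meas('m2')"
```

```text
lid z 69.8 n 393 c [534.5  37.6] F [-5.35 -5.7  -5.49 -5.19]
t 16.18 shift cm [0. 0. 0.] turn [ 0.    -0.     0.001] yaw -169.96 pos [531.4  35.6 254. ] F [ 0.8 -0.4 -5.2] gap 0.157 grip 68.7
```

Request:
drive_tool --commands '[[[0,0,-0.1],[0,0,0]],[[0,0,-0.15],[0,0,0]],[[0,0,-0.15],[0,0,0]],[[0,0,-0.15],[0,0,0]],[[0,0,-0.15],[0,0,0]],[[0,0,-0.15],[0,0,0]],[[0,0,-0.15],[0,0,0]],[[0,0,-0.15],[0,0,0]],[[0,0,-0.15],[0,0,0]],[[0,0,-0.1],[0,0,0]],[[0,0,-0.1],[0,0,0]],[[0,0,0],[0,0,0]]]'

```text
time: 17.68
eef_pos: [531.4, 35.6, 269.1]
eef_rot: [-0.275, 3.13, 0.0]
ft_force: [0.4, 0.2, -7.1]
finger_gap: 0.155
grip_force: 68.6
```

```bash
python3 -c "
from w import *
meas('m3')"
```

```text
lid z 70.2 n 375 c [534.2  37.6] F [-7.96 -6.55 -7.87 -7.07]
t 17.88 shift cm [0. 0. 0.] turn [ 0.    -0.     0.001] yaw -169.96 pos [531.4  35.6 269.1] F [ 1.   0.3 -7.1] gap 0.159 grip 68.7
```

Request:
drive_tool --commands '[[[0,0,-0.1],[0,0,0]],[[0,0,-0.15],[0,0,0]],[[0,0,-0.15],[0,0,0]],[[0,0,-0.15],[0,0,0]],[[0,0,-0.15],[0,0,0]],[[0,0,-0.15],[0,0,0]],[[0,0,-0.15],[0,0,0]],[[0,0,-0.15],[0,0,0]],[[0,0,-0.15],[0,0,0]],[[0,0,-0.1],[0,0,0]],[[0,0,-0.1],[0,0,0]],[[0,0,0],[0,0,0]]]'

```text
time: 19.38
eef_pos: [531.4, 35.6, 284.2]
eef_rot: [-0.275, 3.129, -0.0]
ft_force: [-1.0, 0.2, -8.2]
finger_gap: 0.157
grip_force: 68.7
```

```bash
python3 -c "
from w import *
meas('m4')"
```

```text
lid z 83.7 n 388 c [532.7  37.9] F [-7.21 -8.56 -8.07 -8.43]
t 19.57 shift cm [0. 0. 0.] turn [ 0.    -0.     0.001] yaw -169.96 pos [531.4  35.6 284. ] F [-0.1  0.6 -8.4] gap 0.156 grip 68.6
```

Request:
drive_tool --commands '[[[0,0,-0.1],[0,0,0]],[[0,0,-0.15],[0,0,0]],[[0,0,-0.15],[0,0,0]],[[0,0,-0.15],[0,0,0]],[[0,0,-0.15],[0,0,0]],[[0,0,-0.1],[0,0,0]],[[0,0,-0.1],[0,0,0]],[[0,0,0],[0,0,0]],[[0,0,0],[0,0,0]],[[0,0,0],[0,0,0]],[[0,0,0],[0,0,0]],[[0,0,0],[0,0,0]]]'

```text
time: 21.08
eef_pos: [531.4, 35.6, 293.1]
eef_rot: [0.275, -3.13, -0.0]
ft_force: [-1.1, 0.5, -7.0]
finger_gap: 0.158
grip_force: 68.6
```

Request:
drive_tool --commands '[[[0,0,0],[0,0,0]],[[0,0,0],[0,0,0]],[[0,0,0],[0,0,0]],[[0,0,0],[0,0,0]],[[0,0,0],[0,0,0]],[[0,0,0],[0,0,0]],[[0,0,0],[0,0,0]],[[0,0,0],[0,0,0]],[[0,0,0],[0,0,0]],[[0,0,0],[0,0,0]],[[0,0,0],[0,0,0]],[[0,0,0],[0,0,0]]]'

```text
time: 22.58
eef_pos: [531.4, 35.6, 293.1]
eef_rot: [-0.275, 3.13, -0.0]
ft_force: [0.1, -0.2, -7.5]
finger_gap: 0.156
grip_force: 68.6
```

Request:
drive_tool --commands '[[[0,0,0],[0,0,0]],[[0,0,0],[0,0,0]],[[0,0,0],[0,0,0]],[[0,0,0],[0,0,0]],[[0,0,0],[0,0,0]],[[0,0,0],[0,0,0]],[[0,0,0],[0,0,0]],[[0,0,0],[0,0,0]]]'

```text
time: 23.58
eef_pos: [531.4, 35.6, 293.1]
eef_rot: [0.275, -3.129, 0.0]
ft_force: [-0.5, 0.4, -7.5]
finger_gap: 0.157
grip_force: 68.6
```

```bash
python3 -c "
from w import *
meas('m5')
for tag in('scene0','m5'):
    a=load(tag);hsv=cv2.cvtColor(a['color'],cv2.COLOR_BGR2HSV)
    # board in scene view
    m=((hsv[...,1]>90)&(hsv[...,0]<25)).astype(np.uint8)
    n,l,st,ce=cv2.connectedComponentsWithStats(m)
    for i in range(1,n):
        if st[i,4]>300 and 140<ce[i,0]<300 and 150<ce[i,1]<240:
            W=cloud(a)[l==i];r=cv2.minAreaRect(W[:,:2].astype(np.float32));print(tag,st[i],W.mean(0).round(1),np.round(r[0],1),np.round(r[1],1),round(r[2],1))
go(526,-329,292,190)
"
```

```text
lid z 92.4 n 375 c [534.2  37.3] F [-8.28 -7.36 -8.15 -7.63]
t 23.77 shift cm [0. 0. 0.] turn [-0.    -0.     0.001] yaw -169.96 pos [531.4  35.6 293.1] F [ 0.  -0.3 -7.6] gap 0.156 grip 68.6
scene0 [144 156  48  24 698] [ 399.4 -510.9   10.5] [ 822.4 -188.9] [1299.2  169.6] 37.2
scene0 [162 185  55  32 980] [ 538.6 -323.4   13.1] [847.4 -27. ] [1050.8  172.5] 43.4
scene0 [232 201  42  27 910] [ 516.4 -112.7   10. ] [863.4  76.8] [932.5 123.7] 28.5
m5 [144 156  48  24 692] [ 399.4 -511.    10.6] [ 824.9 -187.1] [1293.   169.4] 37.3
m5 [162 185  55  32 977] [ 533.1 -327.5    8.4] [897.3 -88.3] [1048.8  172.3] 33.3
m5 [232 201  42  27 908] [ 515.5 -113.1    9.4] [863.4  76. ] [933.5 123.6] 28.4
t 23.77 shift cm [  6.89 -35.81   0.11] turn [-0.    -0.     0.001] yaw -169.96 pos [531.4  35.6 293.1] F [ 0.  -0.3 -7.6] gap 0.156 grip 68.6
```

The steady force (about 6 N beyond the scale's own weight) and the lift-off draw (about 49 mm) both give roughly 620-650 g. That is over 500 g, so the tin goes on the square board.

Request:
drive_tool --commands '[[[0.04,-0.2,0],[0,0,0]],[[0.07,-0.39,0],[0,0,0]],[[0.11,-0.59,0],[0,0,0]],[[0.15,-0.79,0],[0,0,0]],[[0.19,-0.98,0],[0,0,0]],[[0.22,-1.18,0],[0,0,0]],[[0.26,-1.38,0],[0,0,0]],[[0.3,-1.56,0],[0,0,0]],[[0.3,-1.56,0],[0,0,0]],[[0.3,-1.56,0],[0,0,0]],[[0.3,-1.56,0],[0,0,0]],[[0.3,-1.56,0],[0,0,0]]]'

```text
time: 25.28
eef_pos: [529.6, -101.0, 293.1]
eef_rot: [0.275, -3.13, 0.0]
ft_force: [0.6, -0.2, -7.5]
finger_gap: 0.151
grip_force: 68.7
```

Request:
drive_tool --commands '[[[0.3,-1.56,0],[0,0,0]],[[0.3,-1.56,0],[0,0,0]],[[0.3,-1.56,0],[0,0,0]],[[0.3,-1.56,0],[0,0,0]],[[0.3,-1.56,0],[0,0,0]],[[0.3,-1.56,0],[0,0,0]],[[0.3,-1.56,0],[0,0,0]],[[0.3,-1.56,0],[0,0,0]],[[0.3,-1.56,0],[0,0,0]],[[0.3,-1.56,0],[0,0,0]],[[0.3,-1.56,0],[0,0,0]],[[0.26,-1.38,0],[0,0,0]]]'

```text
time: 26.78
eef_pos: [526.8, -289.7, 293.0]
eef_rot: [0.275, -3.13, 0.0]
ft_force: [0.1, -0.2, -7.8]
finger_gap: 0.158
grip_force: 68.7
```

Request:
drive_tool --commands '[[[0.22,-1.18,0],[0,0,0]],[[0.19,-0.98,0],[0,0,0]],[[0.15,-0.79,0],[0,0,0]],[[0.11,-0.59,0],[0,0,0]],[[0.07,-0.39,0],[0,0,0]],[[0.04,-0.2,0],[0,0,0]],[[0,0,0],[0,0,0]],[[0,0,0],[0,0,0]],[[0,0,0],[0,0,0]],[[0,0,0],[0,0,0]],[[0,0,0],[0,0,0]],[[0,0,0],[0,0,0]]]'

```text
time: 28.28
eef_pos: [526.4, -330.7, 293.1]
eef_rot: [-0.275, 3.13, -0.0]
ft_force: [0.1, 0.0, -8.2]
finger_gap: 0.158
grip_force: 68.7
```

```bash
python3 -c "
from w import *
meas('m6')
go(526.5,-331,293,190)
a=load('scene0');b=snap('top','top6');W=cloud(b);p=get_state()['eef_pos']
hsv=cv2.cvtColor(a['color'],cv2.COLOR_BGR2HSV);m=((hsv[...,1]>90)&(hsv[...,0]<25)).astype(np.uint8)
n,l,st,ce=cv2.connectedComponentsWithStats(m);i=l[200,190]
v,u=np.nonzero(l==i);P=np.array([world(a,x,y,8)[:2] for x,y in zip(u,v)],np.float32);print('board scene',st[i],P.mean(0),cv2.minAreaRect(P))
L=W[(np.hypot(W[...,0]-530,W[...,1]+330)<60)&(abs(W[...,2]-92)<6)];print('top lid',len(L),L.mean(0) if len(L) else 0)
cv2.imwrite('pics/p6.png',cv2.resize(load('m6')['color'][120:270,120:270],(600,600)))
"
```

```text
lid z 92.2 n 259 c [ 529.1 -329. ] F [-8.89 -8.16 -7.4  -7.24]
t 28.48 shift cm [0. 0. 0.] turn [-0.     0.     0.001] yaw -169.96 pos [ 526.4 -330.7  293.1] F [-0.2 -1.  -7.2] gap 0.156 grip 68.7
t 28.48 shift cm [-0.01 -0.03  0.01] turn [-0.     0.     0.001] yaw -169.96 pos [ 526.4 -330.7  293.1] F [-0.2 -1.  -7.2] gap 0.156 grip 68.7
board scene [162 185  55  32 980] [ 532.7059  -328.07108] ((530.5697631835938, -329.3411865234375), (130.97183227539062, 131.24331665039062), 86.04501342773438)
top lid 151 [ 524.17467549 -328.910658     92.06942622]
```

View pics/p6.png

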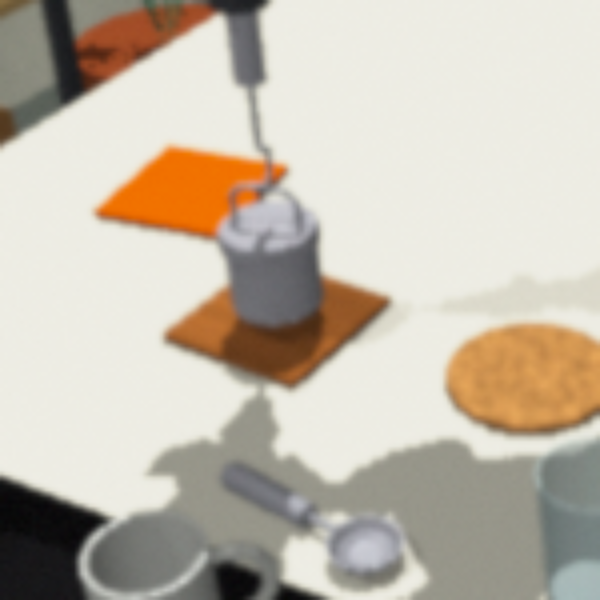

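The tin hangs at (270,250) over the brown board. I'll nudge it +1.5 mm in x, then lower gently.

Request:
drive_tool --commands '[[[-0.15,-0.02,0],[0,0,0]],[[0,0,0.1],[0,0,0]],[[0,0,0.15],[0,0,0]],[[0,0,0.2],[0,0,0]],[[0,0,0.2],[0,0,0]],[[0,0,0.15],[0,0,0]],[[0,0,0.1],[0,0,0]],[[0,0,0.1],[0,0,0]],[[0,0,0.1],[0,0,0]],[[0,0,0.1],[0,0,0]],[[0,0,0.1],[0,0,0]],[[0,0,0.1],[0,0,0]]]'

```text
time: 30.02
eef_pos: [527.9, -330.6, 279.0]
eef_rot: [0.275, -3.13, 0.0]
ft_force: [0.3, -1.3, -7.9]
finger_gap: 0.155
grip_force: 68.7
```

Request:
drive_tool --commands '[[[0,0,0.1],[0,0,0]],[[0,0,0.1],[0,0,0]],[[0,0,0.1],[0,0,0]],[[0,0,0.2],[0,0,0]],[[0,0,0.2],[0,0,0]],[[0,0,0.2],[0,0,0]],[[0,0,0.3],[0,0,0]],[[0,0,0.3],[0,0,0]],[[0,0,0.3],[0,0,0]],[[0,0,0.3],[0,0,0]],[[0,0,0.2],[0,0,0]],[[0,0,0],[0,0,0]]]'

```text
time: 31.52
eef_pos: [527.9, -330.6, 255.9]
eef_rot: [0.275, -3.129, -0.0]
ft_force: [0.4, 0.8, -4.6]
finger_gap: 0.157
grip_force: 69.2
```

```bash
python3 -c "
from w import *
meas('m7')
go(528,-330.7,217,190)
"
```

```text
lid z 78.2 n 256 c [ 531.5 -329.4] F [-4.21 -4.88 -3.23 -4.8 ]
t 31.73 shift cm [0. 0. 0.] turn [-0.     0.     0.001] yaw -169.96 pos [ 527.9 -330.7  256.2] F [ 0.5  0.9 -4.8] gap 0.154 grip 69.2
t 31.73 shift cm [-0.01 -0.    3.92] turn [-0.     0.     0.001] yaw -169.96 pos [ 527.9 -330.7  256.2] F [ 0.5  0.9 -4.8] gap 0.154 grip 69.2
```

Request:
drive_tool --commands '[[[0,0,0.3],[0,0,0]],[[0,0,0.4],[0,0,0]],[[0,0,0.5],[0,0,0]],[[0,0,0.5],[0,0,0]],[[0,0,0.5],[0,0,0]],[[0,0,0.5],[0,0,0]],[[0,0,0.5],[0,0,0]],[[0,0,0.4],[0,0,0]],[[0,0,0.3],[0,0,0]],[[0,0,0],[0,0,0]],[[0,0,0],[0,0,0]],[[0,0,0],[0,0,0]]]'

```text
time: 33.22
eef_pos: [528.0, -330.7, 217.3]
eef_rot: [-0.275, 3.129, -0.0]
ft_force: [1.3, -0.2, -2.1]
finger_gap: 0.155
grip_force: 69.7
```

```bash
python3 -c "
from w import *
meas('m8')
cv2.imwrite('pics/p8.png',cv2.resize(load('m8')['color'][130:210,150:220],(525,600),interpolation=cv2.INTER_CUBIC))
"
```

```text
lid z 77.8 n 258 c [ 532.  -327.3] F [-2.01 -2.46 -0.98 -1.84]
t 33.42 shift cm [0. 0. 0.] turn [-0.     0.     0.001] yaw -169.96 pos [ 527.9 -330.7  217.2] F [ 0.3 -0.2 -1.8] gap 0.156 grip 69.7
```

View pics/p8.png

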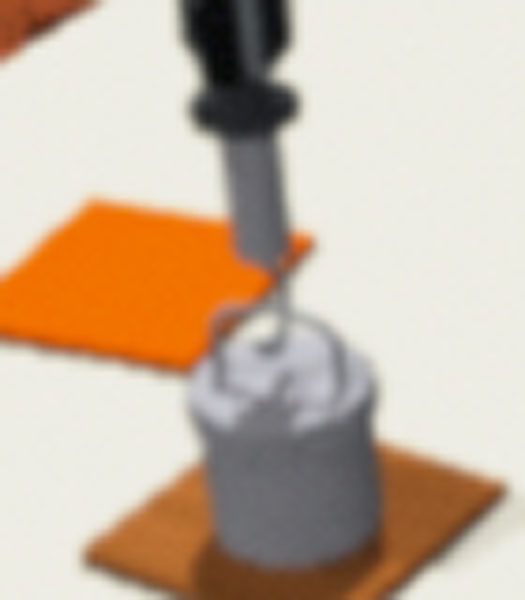

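The tin stands on the board and the hook hangs free under the bar, its tip at (268,345) below the bar top. Backing it out.

Request:
drive_tool --commands '[[[0.3,0,0],[0,0,0]],[[0.4,0,0],[0,0,0]],[[0.5,0,0],[0,0,0]],[[0.5,0,0],[0,0,0]],[[0.6,0,0],[0,0,0]],[[0.6,0,0],[0,0,0]],[[0.6,0,0],[0,0,0]],[[0.6,0,0],[0,0,0]],[[0.5,0,0],[0,0,0]],[[0.3,0,0],[0,0,0]],[[0,0,0],[0,0,0]]]'

```text
time: 34.8
eef_pos: [479.5, -339.2, 217.1]
eef_rot: [-0.275, 3.13, -0.0]
ft_force: [0.4, -0.6, -1.9]
finger_gap: 0.156
grip_force: 69.7
```

```bash
python3 -c "
from w import *
meas('m9')
a=load('m9');W=cloud(a)
L=W[(np.hypot(W[...,0]-532,W[...,1]+328)<50)&(abs(W[...,2]-78)<4)];print('lid',len(L),cv2.minEnclosingCircle(L[:,:2].astype(np.float32)))
go(474.2,317.8,250,168)
"
```

```text
lid z 77.9 n 134 c [ 525.8 -327.7] F [-1.6  -1.24 -1.47 -1.74]
t 35.0 shift cm [0. 0. 0.] turn [-0.     0.     0.001] yaw -169.95 pos [ 479.8 -339.2  217.1] F [ 0.7  0.5 -1.7] gap 0.154 grip 69.7
lid 261 ((533.0202026367188, -327.40887451171875), 38.68659591674805)
t 35.0 shift cm [-10.91  64.79  -3.3 ] turn [-0.     0.     0.385] yaw -169.95 pos [ 479.8 -339.2  217.1] F [ 0.7  0.5 -1.7] gap 0.154 grip 69.7
```

Request:
drive_tool --commands '[[[0,0,-0.8],[0,0,0]],[[0,0,-1.6],[0,0,0]],[[0,0,-1.6],[0,0,0]],[[0,0,-0.8],[0,0,0]],[[-0.13,0.8,0],[0,0,0]],[[-0.27,1.6,0],[0,0,0]],[[-0.4,2.4,0],[0,0,0]],[[-0.54,3.2,0],[0,0,0]],[[-0.685,4.07,0],[0,0,0]],[[-0.685,4.07,0],[0,0,0]],[[-0.685,4.07,0],[0,0,0]],[[-0.685,4.07,0],[0,0,0]]]'

```text
time: 36.5
eef_pos: [476.5, -90.2, 264.9]
eef_rot: [0.276, -3.129, -0.001]
ft_force: [0.5, -0.2, -1.9]
finger_gap: 0.152
grip_force: 69.7
```

Request:
drive_tool --commands '[[[-0.685,4.07,0],[0,0,0]],[[-0.685,4.07,0],[0,0,0]],[[-0.685,4.07,0],[0,0,0]],[[-0.685,4.07,0],[0,0,0]],[[-0.685,4.07,0],[0,0,0]],[[-0.685,4.07,0],[0,0,0]],[[-0.685,4.07,0],[0,0,0]],[[-0.685,4.07,0],[0,0,0]],[[-0.54,3.2,0],[0,0,0]],[[-0.4,2.4,0],[0,0,0]],[[-0.27,1.6,0],[0,0,0]],[[-0.13,0.8,0],[0,0,0]]]'

```text
time: 38.0
eef_pos: [473.1, 319.1, 264.9]
eef_rot: [0.276, -3.129, 0.0]
ft_force: [-0.6, -0.7, -2.0]
finger_gap: 0.155
grip_force: 69.7
```

Request:
drive_tool --commands '[[[0,0,0],[0,0,0.06]],[[0,0,0],[0,0,0.09]],[[0,0,0],[0,0,0.09]],[[0,0,0],[0,0,0.09]],[[0,0,0],[0,0,0.055]],[[0,0,0],[0,0,0]],[[0,0,0],[0,0,0]]]'

```text
time: 38.88
eef_pos: [473.8, 318.1, 265.1]
eef_rot: [-0.327, -3.124, 0.0]
ft_force: [-0.3, -0.8, -1.9]
finger_gap: 0.156
grip_force: 69.7
```

```bash
python3 -c "
from h import *
go(474.2,317.8,165,168)
"
```

```text
t 38.88 shift cm [-0.04 -0.02 10.01] turn [-0.    -0.     0.001] yaw 168.04 pos [473.8 318.1 265.1] F [-0.3 -0.8 -1.9] gap 0.156 grip 69.7
```

Request:
drive_tool --commands '[[[-0.04,-0.02,0.6],[0,0,0]],[[0,0,1.2],[0,0,0]],[[0,0,1.6],[0,0,0]],[[0,0,1.6],[0,0,0]],[[0,0,1.6],[0,0,0]],[[0,0,1.6],[0,0,0]],[[0,0,1.2],[0,0,0]],[[0,0,0.6],[0,0,0]],[[0,0,0],[0,0,0]],[[0,0,0],[0,0,0]],[[0,0,0],[0,0,0]]]'

```text
time: 40.25
eef_pos: [474.5, 318.1, 165.5]
eef_rot: [0.329, 3.124, 0.001]
ft_force: [-0.1, 0.2, -1.3]
finger_gap: 0.154
grip_force: 69.7
```

```bash
python3 -c "
from h import *
go(557.5,300,164.5,168)
a=snap('scene','scene9')
cv2.imwrite('pics/p9.png',cv2.resize(a['color'][170:270,350:440],(540,600)))
"
```

```text
t 40.25 shift cm [-8.49 -0.05  0.11] turn [ 0.001  0.001 -0.   ] yaw 167.98 pos [474.5 318.1 165.5] F [-0.1  0.2 -1.3] gap 0.154 grip 69.7
```

View pics/p9.png

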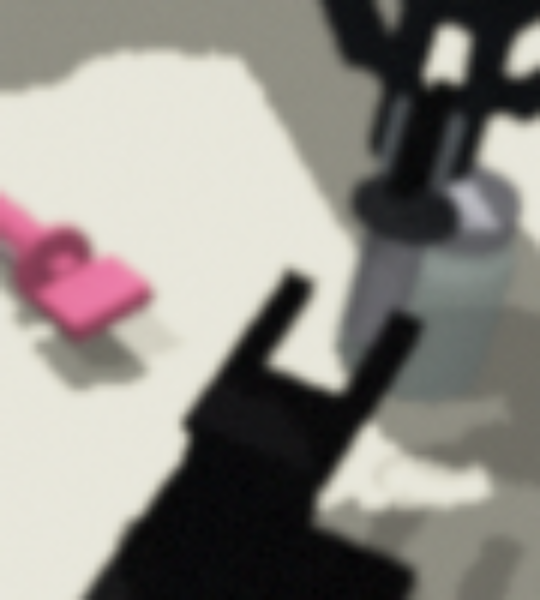

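The scale is upright in front of the fork: collar at (405,210), prongs at (300,290) and (395,330). Sliding in, then down.

Request:
drive_tool --commands '[[[-0.5,-0.05,0],[0,0,0]],[[-0.8,0,0],[0,0,0]],[[-1,0,0],[0,0,0]],[[-1,0,0],[0,0,0]],[[-1,0,0],[0,0,0]],[[-1,0,0],[0,0,0]],[[-1,0,0],[0,0,0]],[[-1,0,0],[0,0,0]],[[-0.7,0,0],[0,0,0]],[[-0.5,0,0],[0,0,0]],[[0,0,0],[0,0,0]],[[0,0,0],[0,0,0]]]'

```text
time: 41.8
eef_pos: [557.0, 299.9, 165.1]
eef_rot: [-0.329, -3.124, 0.0]
ft_force: [0.0, -0.4, -1.2]
finger_gap: 0.162
grip_force: 69.7
```

```bash
python3 -c "
from h import *
go(557.5,300,154.5,168)
print(get_state()['moment'])
"
```

```text
t 41.8 shift cm [-0.04  0.02  1.06] turn [-0. -0. -0.] yaw 167.99 pos [557.  299.9 165.1] F [ 0.  -0.4 -1.2] gap 0.162 grip 69.7
[ 0.020888   -0.03652457  0.03518059]
```

Request:
drive_tool --commands '[[[0,0,0.2],[0,0,0]],[[0,0,0.2],[0,0,0]],[[0,0,0.2],[0,0,0]],[[0,0,0.15],[0,0,0]],[[0,0,0.1],[0,0,0]],[[0,0,0.1],[0,0,0]],[[0,0,0.06],[0,0,0]],[[0,0,0],[0,0,0]],[[0,0,0],[0,0,0]]]'

```text
time: 42.92
eef_pos: [557.3, 299.8, 155.0]
eef_rot: [0.329, 3.124, -0.0]
ft_force: [-0.2, -0.4, -1.2]
finger_gap: 0.153
grip_force: 69.7
```

```bash
python3 -c "
from h import *
go(557.5,300,154.5,168)
print(get_state()['moment'])
a=snap('scene','scene10');W=cloud(a)
R=np.hypot(W[...,0]-560,W[...,1]-301)<40
for t in('scene0','scene10'):
  W=cloud(load(t));P=W[R&(W[...,2]>138.5)&(W[...,2]<148)];print(len(P),P.mean(0).round(1))
"
```

```text
t 42.92 shift cm [-0.01  0.02  0.05] turn [-0.  0. -0.] yaw 167.98 pos [557.3 299.8 155. ] F [-0.2 -0.4 -1.2] gap 0.153 grip 69.7
[-0.01979332 -0.04968287 -0.00383026]
157 [562.6 300.6 141.9]
153 [563.7 301.6 142.3]
```

Not yet resting on the fork. Easing down about 1 mm more, then checking the force.

Request:
drive_tool --commands '[[[0,0,0.05],[0,0,0]],[[0,0,0.05],[0,0,0]],[[0,0,0],[0,0,0]],[[0,0,0],[0,0,0]]]'

```text
time: 43.48
eef_pos: [557.4, 299.9, 154.7]
eef_rot: [0.329, 3.124, 0.0]
ft_force: [-2.4, -0.7, 8.2]
finger_gap: 0.155
grip_force: 71.5
```

```bash
python3 -c "
from h import *
go(557.5,300,154.5,168)
print(get_state()['moment'])
"
```

```text
t 43.48 shift cm [-0.01  0.01  0.02] turn [ 0.     0.001 -0.   ] yaw 167.98 pos [557.4 299.9 154.7] F [-2.4 -0.7  8.2] gap 0.155 grip 71.5
[-0.2438588   0.50236801 -0.03145897]
```

It is seated, with the same contact force as at the grasp. Releasing and rising.

Request:
drive_tool --commands '[[[0,0,0],[0,0,0]],[[0,0,0],[0,0,0]],[[0,0,0],[0,0,0]],[[0,0,0],[0,0,0]],[[0,0,0],[0,0,0]],[[0,0,0],[0,0,0]],[[0,0,0],[0,0,0]]]' --fingers 6

```text
time: 44.35
eef_pos: [557.3, 299.8, 154.0]
eef_rot: [0.329, 3.124, -0.0]
ft_force: [0.5, 0.4, -1.1]
finger_gap: 0.702
grip_force: 0.0
```

Request:
drive_tool --commands '[[[0,0,-0.5],[0,0,0]],[[0,0,-1],[0,0,0]],[[0,0,-1.5],[0,0,0]],[[0,0,-2],[0,0,0]],[[0,0,-2],[0,0,0]],[[0,0,-2],[0,0,0]],[[0,0,-1],[0,0,0]],[[0,0,0],[0,0,0]],[[0,0,0],[0,0,0]]]'

```text
time: 45.48
eef_pos: [557.0, 299.7, 253.3]
eef_rot: [-0.329, -3.123, 0.001]
ft_force: [-0.6, 1.3, -0.1]
finger_gap: 0.702
grip_force: 0.0
```

```bash
python3 -c "
from h import *
go(557.5,300,154.5,168)
a=snap('scene','scene11')
for t in('scene0','scene11'):
  W=cloud(load(t));R=np.hypot(W[...,0]-560,W[...,1]-301)<45
  for lo,hi in((138.5,148),(160,196)):
    P=W[R&(W[...,2]>lo)&(W[...,2]<hi)];r=cv2.minAreaRect(P[:,:2].astype(np.float32));print(t,len(P),P.mean(0).round(1),np.round(r[0],1),round(r[2],1))
o=np.zeros((480,800,3),np.uint8);o[:,:400]=cv2.resize(a['color'][190:310,340:440],(400,480));o[:,400:]=cv2.resize(a['color'][130:250,150:250],(400,480))
cv2.imwrite('pics/p11.png',o)
"
```

```text
t 45.48 shift cm [-0.05  0.05  9.88] turn [-0.001 -0.001 -0.   ] yaw 167.98 pos [557.  299.7 253.3] F [-0.6  1.3 -0.1] gap 0.702 grip 0.0
scene0 164 [561.7 300.8 141.9] [554.6 302.4] 79.4
scene0 167 [567.  299.  182.3] [560.1 299. ] 79.5
scene11 170 [560.7 301.3 141.9] [553.8 300.6] 77.6
scene11 164 [567.5 299.9 182.5] [560.1 300. ] 78.6
```

View pics/p11.png

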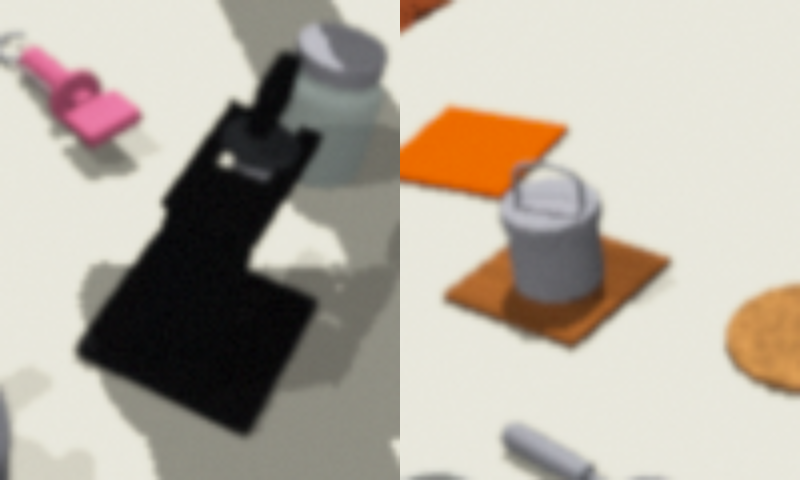

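The scale hangs in the fork as it was found, with the collar at (258,145). The tin stands in the middle of the brown board at (555,245). The gripper is clear, so I'm handing in.

```bash
python3 -c "
from h import *
print(sign_off())"
```

```text
the job is handed in; nothing more can be done
None
```

The tin weighed roughly 620–650 g, so I set it down in the middle of the square board (about 3 mm off centre by the camera), hung the scale back in its stand as found, released it and handed the job in at about 45 s; no verdict was returned.

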